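# Pull down the filter box cover: first pair of the cross

## Robot

A 7-joint arm with a two-finger parallel gripper is mounted at the origin on a cart in front of the work surface, level with it; the furniture and walls round the work are solid. World frame = base frame: x ahead of the robot, y to its left, z up, the work surface at z = 0. Lengths are in m, angles in rad, forces in N, time in s.
With the tool pointing down it reaches from about 0.4 to 0.875 m from the base axis. Payload 19.3 kg.
Tool frame: the origin (TCP) lies midway between the tips of the shut fingers; the grasp point (between the pads) lies 19 mm behind it; x points along the fingers, y is the direction in which the jaws open and shut, and the axes are right-handed (so a half turn about x gives the same grasp; the last joint's range is limited). The gripper opens to 85 mm and grips with 20 to 120 N. Pads are 22 mm wide; open, the fingers measure 114 mm over their backs; the gripper's body (76 mm by 85 mm) begins 54 mm behind the grasp point. The pads swing forward as they close: fully open they stand 13 mm farther back than shut.
Start: joints at [1.262, 0.521, -0.036, 1.599, 0.021, 1.021, -0.113], TCP at [0.148, -0.607, 0.195] pointing down, gripper open.
Joint ranges: [-2.91, 2.91], [-0.3, 2.13], [-1.5, 1.42], [0.17, 2.43], [-1.26, 4.41], [0.16, 1.93], [-2.52, 2.52]. Speed limits (rad/s): [1.89, 1.89, 2.39, 2.39, 3.01, 3.01, 3.01].

## Interface

Orientations are given as [roll, pitch, yaw] about the fixed x, y, z axes, in that order (R = Rz(yaw) Ry(pitch) Rx(roll)).
In Python, from workcell import telemetry, vision, workorder gives the robot as it stands. The module is installed in compiled form; this text tells all that it offers.
- The arm moves only by the tool play_rows, never from a script. Its argument "deltas" is a list of rows, each a list of 7 numbers: the shift along the world's x, y, z in mm, then the turn, a rotation vector about the world's x, y, z in degrees, then the finger opening in mm, from 0 to 85.4. In form: [[x, y, z, wx, wy, wz, jaw], ...]. A call has 1 to 8 rows; each row shifts and turns the commanded pose from where the row before left it; what a row does not reach is not made up. A row lasts 1/8 s, in which the tool goes at most 62.5 mm and 10.7 degrees, less where a joint would pass 70% of its speed; a pose out of reach is approached as far as the arm can. A call with a gripper value outside its range is refused whole. The fingers move at their own pace and stop on an object; "grip_force" is the grip in N (left out, the last holds). Time passes only in rows, so rows that do not move let the fingers close. It gives the time, the measured TCP pose, the force and the opening at its end, in the units of the state.
- telemetry.observe(): the state, without advancing time (a new reading comes with each control period).
- vision.grab_frame(name): name is "side" or "top"; returns the picture (384x512x3 uint8, red, green, blue); there is no depth.
- vision.camera_info(name): a dict with "mtx" (3x3 intrinsics, pixels), "rvec" (rotation vector, rad) and "tvec" (3), from world to camera coordinates, as OpenCV has them. Camera axes: x right, y down, z forward; pixel columns grow to the right and rows downward; lengths in m; the calibration is good to about 2 mm. A picture is of the moment at which its call begins. camera_info takes no time and is no camera call.
- workorder.job_done(): hands the job in, once; it reports no verdict.
The state is a dict: "clock": time; "qpos": joint angles; "qd": joint speeds; "joint_efforts": joint torques, N m; "position": TCP position; "tool_rot": TCP orientation; "force": force on the tool from outside, world axes, zero at the start; "moment": the same for the moment, N m; "grip_width": finger opening in m.
Only numpy, scipy, OpenCV 4.12 (cv2) and the standard library are available. Lean on these libraries where they do the work, as an engineer would, in place of code of your own. Each camera call takes 0.05 s, during which the arm holds its last target. There are 200 camera calls.

## Task

The flat cover on the grey filter box is held by four loose wing screws and has to go down evenly on its gasket, so start the cross pattern: turn the wing screw at the corner nearest the round brass plug clockwise until it stops, its wings then pointing along the raised mark beside it. After that tighten the screw diagonally opposite in the same way, and leave the other two loose, as they are, for the second pass.

Things in the scene. Friction and masses are not known exactly. Their poses are not given: they have to be found in the camera images.
- filter_box: Fixed grey box with a 132 mm square aluminium cover; origin under its middle on the table, z up. The cover's top is 66 mm above the table. Four wing screws stand on a square of 88 mm side, 62 mm from the middle. A flat round brass plug, 21 mm wide and 5 mm high, sits on the cover 25 mm from the middle towards one corner (along local x + y).
- first_grip (a point): Grip point of the wing screw at the plug corner: on its upright axis, 30 mm above the cover. Local z is up, x along the wings, y across their thickness; turns with the screw. Dark steel wings, 48 mm tip to tip, 8 mm thick, top 43 mm above the cover; below 7 mm above the cover lies a wider hub, 16 mm, on a 24 mm washer.
- across_grip (a point): The same point on the wing screw diagonally opposite, of the same shape and size, 124 mm from the first.
- wing_first (a joint): Turn of the screw at the plug corner, rad: grows as it turns clockwise seen from above; free end 0, stop (tight) at 1.25, where the wings point along the cover's diagonal and the raised 10 mm mark. Starts between 0 and 0.25. Light friction (about 0.06 N m); it stays where it is left and does not rise or sink.
- wing_across (a joint): Turn of the diagonally opposite screw, the same way.
- wing_left (a joint): Turn of a neighbouring screw (next corner counter-clockwise from the plug corner, seen from above), the same way; to be left as it is.
- wing_right (a joint): Turn of the other neighbouring screw (next corner clockwise from the plug corner), the same way; to be left as it is.

How it is judged:
On the way, in this order (a step that is already met when the one before it is completed fails the run):
1. the screw at the plug corner is turned tight while the one opposite is still loose (value of joint wing_first above 1.05 rad and value of joint wing_across below 0.5 rad), for 0.2 s.
2. the screw diagonally opposite is turned tight (value of joint each of wing_first, wing_across above 1.05 rad), for 0.2 s.
At the end, for the whole second after the job is handed in: The screw at the plug corner and the one diagonally opposite are both within 0.2 rad (11 degrees) of their stops at 1.25 rad; the other two still read under 0.5 rad (all of step 2 and value of joint each of wing_left, wing_right below 0.5 rad); the robot touches nothing.
It fails at once if a neighbouring screw is turned (value of joint any of wing_left, wing_right above 0.5 rad).
It also fails if it takes over 42 s, if anything falls off the work surface, if the arm or the gripper's body presses on something with over 40 N, if the wrist force passes 120 N, or if a joint passes its speed limit or range.

## Working session

There is one attempt and no reset: what is moved stays moved. The work goes in short steps, Python scripts to look and compute and a tool call to move; the robot and the scene stay as the last step left them, time stands still between calls to the robot, and variables do not carry over. Pictures are saved under pics/ and viewed, about 8 in all and at most 12, crops included, and the job is handed in when it is done.

Besides the shell and the picture viewer there is one more tool, called after "Call:" in YAML: its name, and indented under it one key for each argument. play_rows: Moves the arm, as the interface text tells. Its arguments: {"type":"object","properties":{"deltas":{"type":"array","items":{"type":"array","items":{"type":"number"}}},"grip_force":{"type":"number"}},"required":["deltas"]}

```bash
mkdir -p pics
python3 - <<'E'
from workcell import telemetry, vision
import cv2
s=telemetry.observe(); print({k:s[k] for k in('clock','position','tool_rot','grip_width','qpos')})
for n in('top','side'):
    im=vision.grab_frame(n); cv2.imwrite(f'pics/{n}0.png',cv2.cvtColor(im,cv2.COLOR_RGB2BGR)); print(n,vision.camera_info(n))
E
```

```text
{'clock': 0.0, 'position': array([ 0.14768607, -0.60688911,  0.1944443 ]), 'tool_rot': array([-1.51051891,  1.5696469 ,  1.8698278 ]), 'grip_width': 0.08544338842055606, 'qpos': array([ 1.26182986,  0.52197099, -0.03633023,  1.600031  ,  0.02118414,
        1.02112449, -0.11279702])}
top {'mtx': array([[409.43532877,   0.        , 252.57632757],
       [  0.        , 409.43532877, 195.79551912],
       [  0.        ,   0.        ,   1.        ]]), 'rvec': array([ 2.1140598 , -2.13332659,  0.1772383 ]), 'tvec': array([-0.11387065,  0.60718518,  0.82009615])}
side {'mtx': array([[393.07004436,   0.        , 255.04700585],
       [  0.        , 393.07004436, 196.92961496],
       [  0.        ,   0.        ,   1.        ]]), 'rvec': array([ 1.96351809, -0.37671291,  0.26097358]), 'tvec': array([-0.57902513,  0.10717775,  0.80866605])}
```

View pics/top0.png

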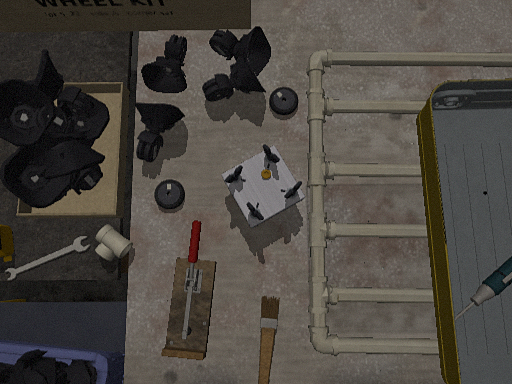

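View pics/side0.png

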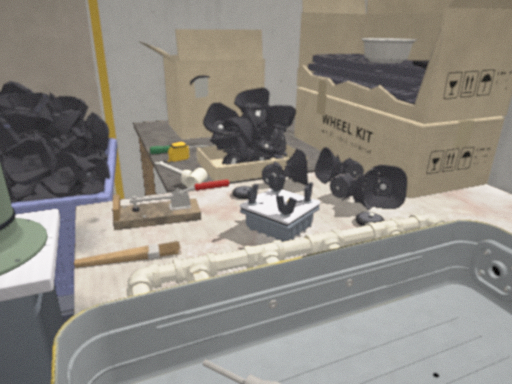

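The top view shows the cover around (263,186). The brass plug is at (266,174), nearest the screw at (271,154), and the opposite screw is at (255,211). In the side view the box is around (280,207). I'll enlarge both.

Run:
```python
import cv2,numpy as np
t=cv2.imread('pics/top0.png')[136:236,210:316]; s=cv2.imread('pics/side0.png')[174:244,232:332]
t=cv2.resize(t,None,fx=5.5,fy=5.5,interpolation=cv2.INTER_CUBIC); s=cv2.resize(s,None,fx=8,fy=8,interpolation=cv2.INTER_CUBIC)
f=lambda i:np.clip(i*1.5,0,255).astype('uint8')
cv2.imwrite('pics/tc.png',f(t)); cv2.imwrite('pics/sc.png',f(s)); print(t.shape,s.shape)
```

```text
(550, 583, 3) (560, 800, 3)
```

View pics/tc.png

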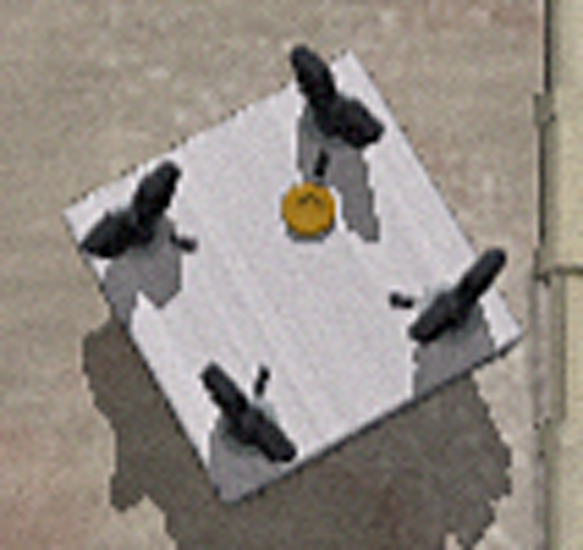

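View pics/sc.png

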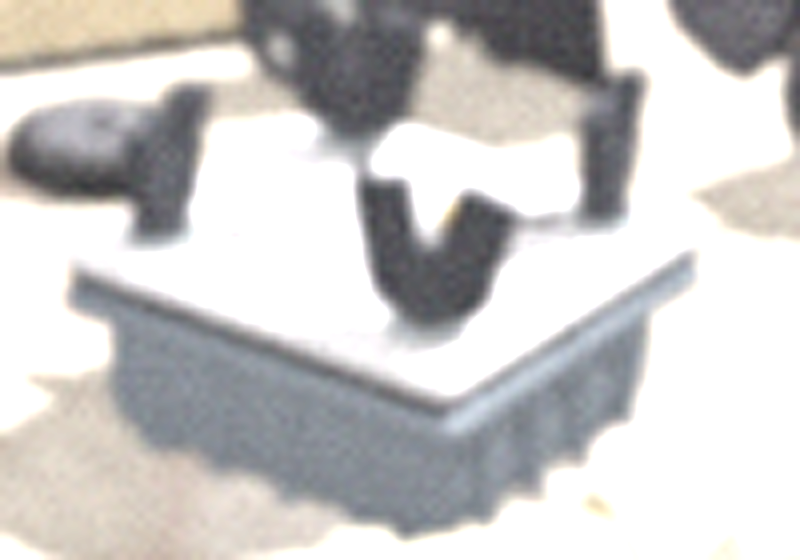

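```bash
cat > h.py <<'E'
import numpy as np,cv2
from scipy.optimize import least_squares
from scipy.spatial.transform import Rotation as Ro
from workcell import telemetry, vision
cam={n:vision.camera_info(n) for n in('top','side')}
def proj(n,P):
    c=cam[n]; return cv2.projectPoints(np.atleast_2d(np.float64(P)),c['rvec'],c['tvec'],c['mtx'],None)[0][:,0]
def onz(n,uv,z):
    c=cam[n]; R=cv2.Rodrigues(c['rvec'])[0]; C=-R.T@c['tvec']
    uv=np.atleast_2d(np.float64(uv)); d=np.c_[uv,np.ones(len(uv))]@np.linalg.inv(c['mtx']).T@R
    return (C+d*((z-C[2])/d[:,2])[:,None])[:,:2]
E
python3 - <<'E'
from h import *
T=lambda p:np.float64(p)/5.5+[210,136]
S=lambda p:np.float64(p)/8+[232,174]
tc=T([(348,52),(65,212),(228,502),(522,335)]); plug=T((308,208))
XY=onz('top',tc,.066); print('corners',XY.round(4).tolist(),'plug',onz('top',plug,.07).round(4))
sc=S([(72,270),(445,408),(695,258)])
for k in range(4): print(k,proj('side',np.r_[XY[k],.066]).round(1))
print(sc)
# sort out side correspondence by nearest
def corners(p):
    return np.array([[p[0]+.0933*np.cos(p[2]+k*np.pi/2),p[1]+.0933*np.sin(p[2]+k*np.pi/2),p[3]] for k in range(4)])
c0=XY.mean(0); y0=np.arctan2(*(XY[0]-c0)[::-1]); p0=[*c0,y0,.066]
C0=corners(p0); ti=[np.argmin(np.linalg.norm(proj('top',C0)-u,axis=1)) for u in tc]; si=[np.argmin(np.linalg.norm(proj('side',C0)-u,axis=1)) for u in sc]; print(ti,si)
f=lambda p:np.r_[(proj('top',corners(p))[ti]-tc).ravel(),(proj('side',corners(p))[si]-sc).ravel()]
r=least_squares(f,p0); print(r.x,np.degrees(r.x[2]),f(r.x).round(1))
x,y,a,z=r.x
for nm,k in(('first',0),('across',2),('c1',1),('c3',3)):
    q=np.array([x,y])+.0622*np.array([np.cos(a+k*np.pi/2),np.sin(a+k*np.pi/2)])
    print(nm,q.round(4),'top crop px',((proj('top',[*q,z+.03])-[210,136])*5.5).round(0))
for nm,tips in(('first',[(303,60),(370,133)]),('across',[(210,375),(285,452)]),('L',[(168,173),(92,247)]),('R',[(495,258),(420,332)])):
    w=onz('top',T(tips),.105); d=w[1]-w[0]; print(nm,'mid',w.mean(0).round(4),'len',np.hypot(*d).round(4),'ang',np.degrees(np.arctan2(d[1],d[0]))%180)
s=telemetry.observe(); print(Ro.from_euler('xyz',s['tool_rot']).as_matrix().round(3),s['clock'])
E
```

```text
corners [[0.7132, -0.1648], [0.6503, -0.0546], [0.5376, -0.1166], [0.6004, -0.2293]] plug [[ 0.65   -0.1483]]
0 [[318.7 200.2]]
1 [[273.3 186.4]]
2 [[238.6 203.3]]
3 [[286.7 220.6]]
[[241.    207.75 ]
 [287.625 225.   ]
 [318.875 206.25 ]]
[np.int64(0), np.int64(1), np.int64(2), np.int64(3)] [np.int64(2), np.int64(3), np.int64(0)]
[ 0.62818458 -0.14126925 -0.27507553  0.05366167] -15.760667025093355 [ 0.6 -0.4 -0.9 -0.1 -0.3  0.2  0.2 -0.1 -2.1  0.4  0.3  1.2  1.6 -1.2]
first [ 0.688  -0.1582] top crop px [[333. 102.]]
across [ 0.5683 -0.1244] top crop px [[247. 414.]]
c1 [ 0.6451 -0.0814] top crop px [[132. 214.]]
c3 [ 0.6113 -0.2011] top crop px [[451. 299.]]
first mid [ 0.6841 -0.1585] len 0.0374 ang 40.74859314529479
across mid [ 0.5657 -0.1244] len 0.0391 ang 43.44917976037587
L mid [ 0.6418 -0.0819] len 0.0393 ang 134.6392959393636
R mid [ 0.6086 -0.2016] len 0.0391 ang 134.15148492794094
[[-0.     0.237 -0.972]
 [ 0.001 -0.972 -0.237]
 [-1.    -0.001  0.   ]] 0.1
```

Both views agree on x and y (first about (0.685,-0.158), across about (0.566,-0.124)), with wings at about 41° and 43° and the diagonal at -15.5°. The cover height is unsure, 54 to 66 mm. I'll move to hover over the first screw and use the fingers as a reference for the height.

Call:
play_rows:
  deltas:
    - [20,17,3,0,0,1.75,40]
    - [33,28,3,0,0,1.75,40]
    - [35,29,0,0,0,1.75,40]
    - [35,29,0,0,0,1.75,40]
    - [35,29,0,0,0,1.75,40]
    - [35,29,0,0,0,1.75,40]
    - [35,29,0,0,0,1.75,40]
    - [35,29,0,0,0,1.75,40]

```text
clock: 1.1
position: [0.4122, -0.3862, 0.2011]
tool_rot: [-2.088, 1.571, 1.539]
force: [1.1, -0.2, -0.7]
grip_width: 0.04
```

Call:
play_rows:
  deltas:
    - [35,29,0,0,0,1.75,40]
    - [35,29,0,0,0,1.75,40]
    - [35,29,0,0,0,1.75,40]
    - [35,29,0,0,0,1.75,40]
    - [35,29,0,0,0,1.75,40]
    - [35,29,0,0,0,1.75,40]
    - [35,29,0,0,0,1.75,40]
    - [29,27,0,0,0,1.75,40]

```text
clock: 2.1
position: [0.6858, -0.1557, 0.2008]
tool_rot: [-1.796, 1.57, 2.076]
force: [0.6, -0.1, 1.9]
grip_width: 0.04
```

Call:
play_rows:
  deltas:
    - [-1,-2,-25,0,0,0,40]
    - [0,0,-25,0,0,0,40]
    - [0,0,-20,0,0,0,40]
    - [0,0,0,0,0,0,40]

```text
clock: 2.6
position: [0.683, -0.1596, 0.1296]
tool_rot: [-0.977, 1.568, 2.892]
force: [0.7, 0.8, 0.5]
grip_width: 0.0399
```

Run:
```python
from h import *
s=telemetry.observe(); R=Ro.from_euler('xyz',s['tool_rot']).as_matrix(); p=s['position']
print(p.round(4),R.round(3).tolist(),np.degrees(np.arctan2(R[1,1],R[0,1])),s['qpos'].round(2))
out=[]
for n,b,k in(('side',(232,140,100,104),5.7),('top',(210,130,110,110),5)):
    im=cv2.cvtColor(vision.grab_frame(n),cv2.COLOR_RGB2BGR); cv2.imwrite(f'pics/{n}1.png',im)
    x,y,w,h=b; c=cv2.resize(im[y:y+h,x:x+w],None,fx=k,fy=k,interpolation=cv2.INTER_CUBIC)
    c=cv2.convertScaleAbs(c,alpha=1.0 if n=='side' else 1.4)
    ctr=np.array([.6254,-.1413]); a=np.radians(-15.5)
    for z,col in((.066,(0,0,255)),(.054,(0,255,0))):
        if n=='side':
            P=[[*(ctr+.0933*np.array([np.cos(a+j*np.pi/2),np.sin(a+j*np.pi/2)])),z] for j in range(4)]
            q=((proj(n,P)-[x,y]+.5)*k).astype(int); cv2.polylines(c,[q],True,col,1)
    q=((proj(n,p)[0]-[x,y]+.5)*k).astype(int); cv2.circle(c,tuple(map(int,q)),4,(255,0,255),1)
    cv2.imwrite(f'pics/{n}1c.png',c); print(c.shape)
```

```text
[ 0.683  -0.1596  0.1296] [[-0.002, 0.665, -0.746], [0.001, -0.746, -0.665], [-1.0, -0.002, 0.001]] -48.280673065567974 [ 0.3   0.72 -0.25  1.42  0.19  1.03 -0.84]
(593, 570, 3)
(550, 550, 3)
```

View pics/side1c.png

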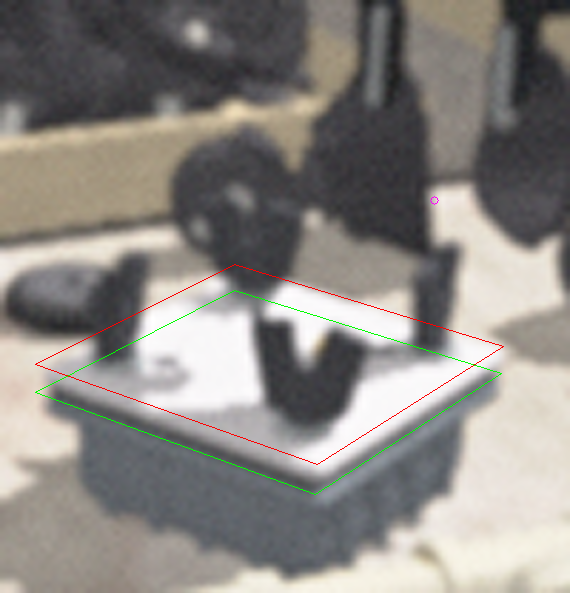

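The green outline (54 mm) fits the cover's rim better than the red one (66 mm). The fingers are hard to tell from the casters behind them, so I'll difference before and after.

Run:
```python
from h import *
a=cv2.imread('pics/side0.png');b=cv2.imread('pics/side1.png');d=cv2.convertScaleAbs(cv2.absdiff(a,b),alpha=2)
x,y,w,h=240,90,130,140
A=np.hstack([cv2.resize(i[y:y+h,x:x+w],None,fx=3,fy=3,interpolation=cv2.INTER_CUBIC) for i in (b,d)])
cv2.imwrite('pics/d1.png',A);print(A.shape)
```

```text
(420, 780, 3)
```

View pics/d1.png

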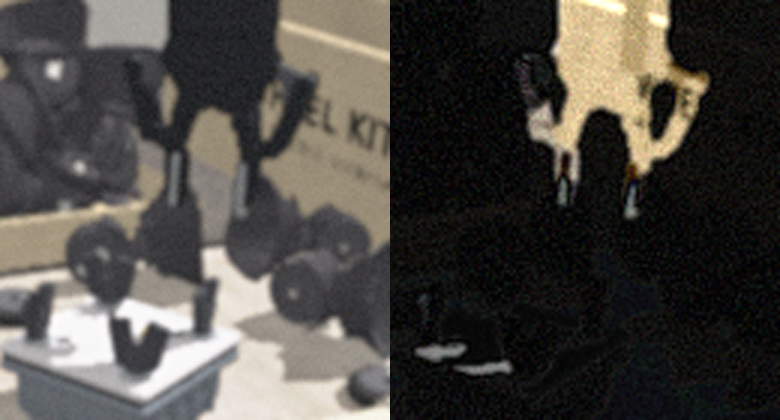

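View pics/top1c.png

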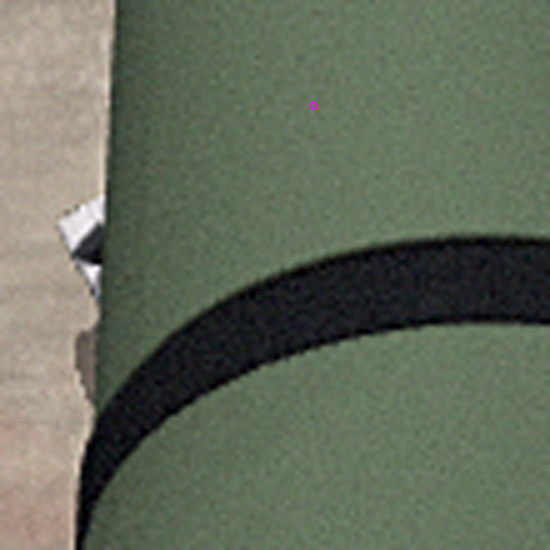

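The top view is hidden by the arm. In the side view the pad ends (grey bars) show at about px (298,158) and (321,162), higher than the projected TCP at (308,175). The screw itself, base at v≈200 and top at v≈184, fits a cover at 66 mm. I'll go down carefully to 90 mm and check against the lit background.

Call:
play_rows:
  deltas:
    - [2,1,-10,0,0,0,40]
    - [0,0,-10,0,0,0,40]
    - [0,0,-10,0,0,0,40]
    - [0,0,-10,0,0,0,40]
    - [0,0,0,0,0,0,40]

```text
clock: 3.32
position: [0.6853, -0.1592, 0.0899]
tool_rot: [-0.922, 1.569, 2.947]
force: [-0.6, -0.2, 0.1]
grip_width: 0.04
```

Run:
```python
from h import *
s=telemetry.observe(); p=s['position']; print(p.round(4),s['force'].round(1))
b=cv2.cvtColor(vision.grab_frame('side'),cv2.COLOR_RGB2BGR); cv2.imwrite('pics/side2.png',b)
x,y,w,h=260,130,90,100;k=5.5
c=cv2.convertScaleAbs(cv2.resize(b[y:y+h,x:x+w],None,fx=k,fy=k,interpolation=cv2.INTER_CUBIC),alpha=1.6,beta=15)
for z in(p[2],.096,.066): cv2.circle(c,tuple(map(int,(proj('side',[.685,-.158,z])[0]-[x,y]+.5)*k)),4,(255,0,255),1)
cv2.imwrite('pics/s2.png',c); print(c.shape, proj('side',[[.685,-.158,.066],[.566,-.124,.066],[.566,-.124,.109]]))
```

```text
[ 0.6853 -0.1592  0.0899] [-0.6 -0.2  0.1]
(550, 495, 3) [[306.29403584 200.80797702]
 [251.75642696 202.72066393]
 [251.92112465 184.82786355]]
```

View pics/s2.png

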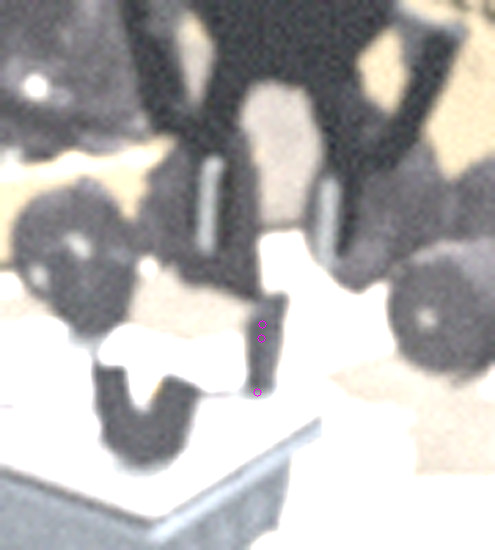

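Run:
```python
from h import *
for n in cam:
    c=cam[n]; R=cv2.Rodrigues(c['rvec'])[0]; print(n,'C',(-R.T@c['tvec']).round(3),'fwd',R[2].round(3))
S2=lambda p:np.float64(p)/5.5+[260,130]
tips=S2([(208,250),(330,268)]); print('tips px',tips)
j=np.array([.665,-.746,0]); p=np.array([.6853,-.1592,.0899])
for dz in(0,.01,.035): print(dz,proj('side',[p+[0,0,dz]+.02*j,p+[0,0,dz]-.02*j]).round(1).tolist())
print('tip mid on z=.095,.10:',onz('side',[tips.mean(0)]*1,.095),onz('side',[tips.mean(0)],.10))
for nm,q,b,t in(('V',(.6086,-.2016),(145,462),None),('first',(.685,-.158),(262,390),(270,298))):
    for z in(.054,.066,.097,.109): print(nm,z,((proj('side',[*q,z])-[260,130])*5.5).round())
# visible base -> xy at heights
for z in(.05,.06,.066): print(z,onz('side',S2([(145,458),(262,388)]),z).round(4))
```

```text
top C [ 0.452 -0.128  0.913] fwd [ 0.176  0.01  -0.984]
side C [ 0.269 -0.86   0.434] fwd [ 0.349  0.844 -0.407]
tips px [[297.81818182 175.45454545]
 [320.         178.72727273]]
0 [[316.0, 192.9], [298.9, 189.6]]
0.01 [[316.3, 188.7], [299.2, 185.5]]
0.035 [[317.2, 178.1], [299.8, 175.1]]
tip mid on z=.095,.10: [[ 0.72502352 -0.09468096]] [[ 0.7182992  -0.10597938]]
V 0.054 [[133. 491.]]
V 0.066 [[134. 463.]]
V 0.097 [[137. 389.]]
V 0.109 [[139. 360.]]
first 0.054 [[253. 416.]]
first 0.066 [[255. 389.]]
first 0.097 [[260. 320.]]
first 0.109 [[262. 292.]]
0.05 [[ 0.6297 -0.1702]
 [ 0.7068 -0.1273]]
0.06 [[ 0.6203 -0.1881]
 [ 0.6954 -0.1464]]
0.066 [[ 0.6147 -0.1989]
 [ 0.6885 -0.1578]]
```

The screws confirm the cover at 66 mm in both views. The visible fingertips look about 33 mm higher than the TCP reading. Going down to TCP 77 mm is safe either way, so I'll do that and close lightly. The finger width will show whether the wing is held.

Call:
play_rows:
  deltas:
    - [1,1,-7,0,0,0,40]
    - [0,0,-6,0,0,0,40]
    - [0,0,0,0,0,0,25]
    - [0,0,0,0,0,0,12]
    - [0,0,0,0,0,0,5]
    - [0,0,0,0,0,0,2]
    - [0,0,0,0,0,0,2]
  grip_force: 25

```text
clock: 4.25
position: [0.6869, -0.1583, 0.0781]
tool_rot: [2.367, 1.571, -0.047]
force: [0.1, -0.1, -0.6]
grip_width: 0.0015
```

Run:
```python
from h import *
s=telemetry.observe(); p=s['position']; R=Ro.from_euler('xyz',s['tool_rot']).as_matrix(); print(p.round(4),s['force'].round(1),s['moment'].round(2),s['grip_width'],np.degrees(np.arctan2(R[1,1],R[0,1])))
b=cv2.cvtColor(vision.grab_frame('side'),cv2.COLOR_RGB2BGR); cv2.imwrite('pics/side3.png',b)
x,y,w,h=260,130,90,100;k=5.5
c=cv2.convertScaleAbs(cv2.resize(b[y:y+h,x:x+w],None,fx=k,fy=k,interpolation=cv2.INTER_CUBIC),alpha=1.6,beta=15)
cv2.imwrite('pics/s3.png',c)
```

```text
[ 0.6869 -0.1583  0.0781] [ 0.1 -0.1 -0.6] [0.03 0.04 0.07] 0.0015289592215674925 -48.32044838492618
```

View pics/s3.png

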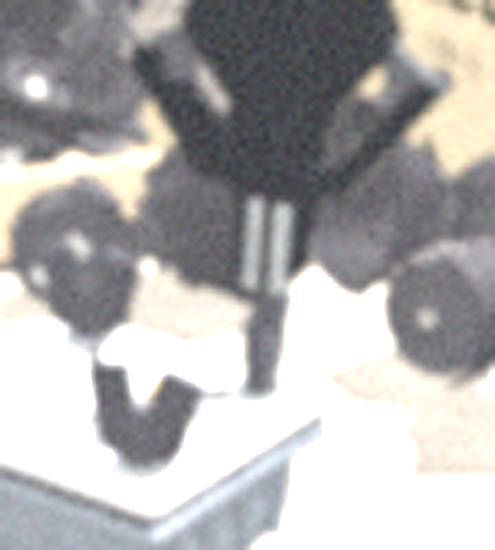

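The closed tips sit at crop (268,292), exactly at the wing's top, and the fingers shut to 1.5 mm on nothing. Sight and touch agree that the real tips are about 32 mm above the reported TCP. I'll open, go down in two steps watching the force, then close.

Call:
play_rows:
  deltas:
    - [0,0,2,0,0,0,20]
    - [0,0,0,0,0,0,42]
    - [0,0,0,0,0,0,42]
    - [0,0,-6,0,0,0,42]
    - [0,0,-8,0,0,0,42]
    - [0,0,-8,0,0,0,42]
    - [0,0,0,0,0,0,42]

```text
clock: 5.18
position: [0.6863, -0.1581, 0.0569]
tool_rot: [-0.942, 1.569, 2.927]
force: [0.1, -0.2, 0.0]
grip_width: 0.0417
```

Call:
play_rows:
  deltas:
    - [0,0,0,0,0,0,20]
    - [0,0,0,0,0,0,5]
    - [0,0,0,0,0,0,2]
    - [0,0,0,0,0,0,2]
  grip_force: 25

```text
clock: 5.68
position: [0.6865, -0.1577, 0.0584]
tool_rot: [-1.411, 1.57, 2.458]
force: [-4.5, 3.3, 3.6]
grip_width: 0.0068
```

The wing is held (6.8 mm) with a small side load, so the offset is confirmed. I'll open, go 12 mm deeper, nudge sideways and grip more firmly.

Call:
play_rows:
  deltas:
    - [0,0,0,0,0,0,30]
    - [0,0,0,0,0,0,30]
    - [-0.7,0.7,-6,0,0,0,30]
    - [0,0,-6,0,0,0,30]
    - [0,0,0,0,0,0,15]
    - [0,0,0,0,0,0,5]
    - [0,0,0,0,0,0,2]
    - [0,0,0,0,0,0,2]
  grip_force: 50

```text
clock: 6.68
position: [0.6861, -0.1577, 0.0458]
tool_rot: [0.322, 1.571, -2.092]
force: [2.5, -1.4, -7.5]
grip_width: 0.0071
```

Call:
play_rows:
  deltas:
    - [0,0,0,0,0,-4,2]
    - [0,0,0,0,0,-6,2]
    - [0,0,0,0,0,-7,2]
    - [0,0,0,0,0,-7,2]
    - [0,0,0,0,0,-7,2]
    - [0,0,0,0,0,-7,2]
    - [0,0,0,0,0,-7,2]
    - [0,0,0,0,0,-5,2]

```text
clock: 7.68
position: [0.686, -0.1573, 0.0458]
tool_rot: [-0.561, 1.57, 2.433]
force: [2.0, -1.1, -7.9]
grip_width: 0.007
```

```bash
cat > st.py <<'E'
from h import *
s=telemetry.observe(); R=Ro.from_euler('xyz',s['tool_rot']).as_matrix(); print(s['clock'],s['position'].round(4),s['force'].round(1),s['moment'].round(2),s['grip_width'],'wing ang',np.degrees(np.arctan2(R[1,1],R[0,1]))+90,s['qpos'].round(2),'tilt',R[:,0].round(3))
E
python3 st.py
```

```text
7.675 [ 0.686  -0.1573  0.0458] [ 2.  -1.1 -7.9] [-0.14 -0.43  0.09] 0.00696179439088131 wing ang -8.505458489906019 [ 0.15  0.81 -0.02  1.47  0.02  0.86 -1.59] tilt [-0.  0. -1.]
```

Call:
play_rows:
  deltas:
    - [0,0,0,0,0,-4,2]
    - [0,0,0,0,0,-3,2]
    - [0,0,0,0,0,0,2]

```text
clock: 8.05
position: [0.686, -0.1572, 0.0458]
tool_rot: [-0.477, 1.57, 2.398]
force: [1.3, -0.0, -7.6]
grip_width: 0.0072
```

```bash
python3 st.py
```

```text
8.05 [ 0.686  -0.1572  0.0458] [ 1.3 -0.  -7.6] [-0.01 -0.4  -0.09] 0.0071715162127569294 wing ang -15.290859383597535 [ 0.13  0.81  0.01  1.48 -0.01  0.86 -1.69] tilt [-0.  0. -1.]
```

Call:
play_rows:
  deltas:
    - [0,0,0,0,0,-2,2]
    - [0,0,0,0,0,-2,2]
    - [0,0,0,0,0,0,2]

```text
clock: 8.43
position: [0.6861, -0.1573, 0.0459]
tool_rot: [0.121, 1.571, 2.926]
force: [1.3, -0.3, -8.1]
grip_width: 0.007
```

```bash
python3 st.py
```

```text
8.425 [ 0.6861 -0.1573  0.0459] [ 1.3 -0.3 -8.1] [ 0.15 -0.36  1.18] 0.007016088189353984 wing ang -19.298955506263056 [ 0.12  0.81  0.03  1.48 -0.03  0.86 -1.74] tilt [-0.  0. -1.]
```

The moment rose to 1.2 N m, so the stop is reached. I'll open, lift, turn back and go to the opposite screw.

Call:
play_rows:
  deltas:
    - [0,0,0,0,0,1,20]
    - [0,0,0,0,0,0,40]
    - [0,0,0,0,0,0,40]
    - [0,0,15,0,0,0,40]
    - [0,0,25,0,0,0,40]
    - [0,0,25,0,0,0,40]
    - [0,0,5,0,0,0,40]

```text
clock: 9.3
position: [0.6872, -0.1579, 0.1187]
tool_rot: [-2.988, 1.567, -0.166]
force: [0.6, 0.6, 0.4]
grip_width: 0.0397
```

Call:
play_rows:
  deltas:
    - [-15,4,0,0,0,7,40]
    - [-15,4,0,0,0,8,40]
    - [-15,4,0,0,0,8,40]
    - [-15,4,0,0,0,8,40]
    - [-15,4,0,0,0,8,40]
    - [-15,4,0,0,0,8,40]
    - [-15,4,0,0,0,8,40]
    - [-15,5,0,0,0,6,40]

```text
clock: 10.3
position: [0.5654, -0.1245, 0.1159]
tool_rot: [-0.789, 1.57, 3.101]
force: [0.0, -1.1, -0.2]
grip_width: 0.04
```

Call:
play_rows:
  deltas:
    - [0,0,0,0,0,0,40]

```text
clock: 10.42
position: [0.5655, -0.1246, 0.1161]
tool_rot: [-1.046, 1.57, 2.84]
force: [0.0, -0.7, -0.4]
grip_width: 0.0402
```

```bash
python3 st.py
python3 - <<'E'
from h import *
b=cv2.cvtColor(vision.grab_frame('side'),cv2.COLOR_RGB2BGR); cv2.imwrite('pics/side4.png',b)
x,y,w,h=225,130,100,100;k=5.5
cv2.imwrite('pics/s4.png',cv2.convertScaleAbs(cv2.resize(b[y:y+h,x:x+w],None,fx=k,fy=k,interpolation=cv2.INTER_CUBIC),alpha=1.3,beta=10))
E
```

```text
10.425 [ 0.5655 -0.1246  0.1161] [ 0.  -0.7 -0.4] [ 0.04 -0.02 -0.05] 0.040170039102032866 wing ang 42.65975530349003 [ 0.29  0.55 -0.25  1.79  0.18  0.82 -0.87] tilt [-0.  0. -1.]
```

View pics/s4.png

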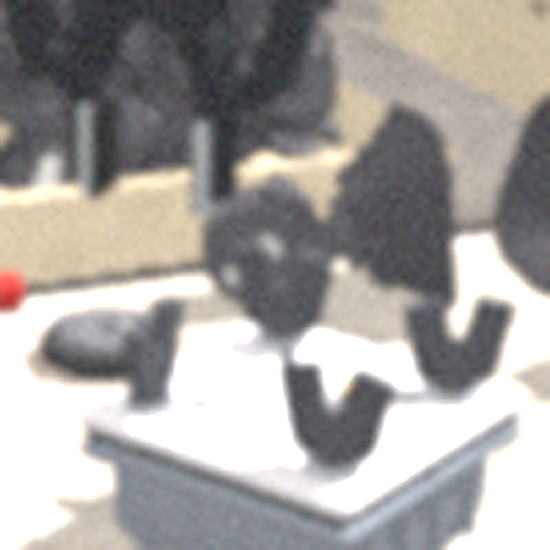

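The first screw now shows its wings broadside at crop (460,345), so it has turned. The fingers at x≈85 and 203 straddle the opposite screw at x≈152. I'll go down 70 mm and grip.

Call:
play_rows:
  deltas:
    - [0,0,-15,0,0,0,40]
    - [0,0,-15,0,0,0,40]
    - [0,0,-10,0,0,0,40]
    - [0,0,-10,0,0,0,40]
    - [0,0,-10,0,0,0,40]
    - [0,0,-10,0,0,0,40]
    - [0,0,0,0,0,0,40]

```text
clock: 11.35
position: [0.5657, -0.1244, 0.0452]
tool_rot: [-0.927, 1.57, 2.96]
force: [-0.2, 0.2, 0.8]
grip_width: 0.0399
```

Call:
play_rows:
  deltas:
    - [0,0,0,0,0,0,25]
    - [0,0,0,0,0,0,14]
    - [0,0,0,0,0,0,6]
    - [0,0,0,0,0,0,2]
    - [0,0,0,0,0,0,2]
  grip_force: 50

```text
clock: 11.98
position: [0.5661, -0.1243, 0.0465]
tool_rot: [-3.106, 1.571, 0.781]
force: [-3.5, 0.8, 6.3]
grip_width: 0.0071
```

```bash
python3 st.py
```

```text
11.975 [ 0.5661 -0.1243  0.0465] [-3.5  0.8  6.3] [ 0.33  0.66 -0.01] 0.007111016579035213 wing ang 42.68505050144744 [ 0.27  0.65 -0.23  1.83  0.22  0.69 -0.9 ] tilt [ 0.  0. -1.]
```

Good grip. I'll turn it about 58°, then feel for the stop.

Call:
play_rows:
  deltas:
    - [0,0,0,0,0,-4,2]
    - [0,0,0,0,0,-6,2]
    - [0,0,0,0,0,-7,2]
    - [0,0,0,0,0,-7,2]
    - [0,0,0,0,0,-7,2]
    - [0,0,0,0,0,-7,2]
    - [0,0,0,0,0,-7,2]
    - [0,0,0,0,0,-6,2]

```text
clock: 12.98
position: [0.5658, -0.1236, 0.0465]
tool_rot: [-0.919, 1.57, 2.074]
force: [-6.2, 6.4, 8.5]
grip_width: 0.0069
```

Call:
play_rows:
  deltas:
    - [0,0,0,0,0,-4,2]
    - [0,0,0,0,0,-3,2]
    - [0,0,0,0,0,-2,2]
    - [0,0,0,0,0,-1,2]
    - [0,0,0,0,0,0,2]

```text
clock: 13.6
position: [0.5658, -0.1234, 0.0464]
tool_rot: [-0.662, 1.57, 2.162]
force: [-4.8, 5.5, 8.9]
grip_width: 0.0067
```

```bash
python3 st.py
```

```text
13.6 [ 0.5658 -0.1234  0.0464] [-4.8  5.5  8.9] [1.15 1.17 0.97] 0.006670440749191757 wing ang -18.22364121873862 [ 0.07  0.65  0.06  1.84 -0.06  0.66 -1.73] tilt [-0.001  0.001 -1.   ]
```

The moment about z is now 0.97 N m, so this stop is reached too. I'll release, lift, withdraw and check from above.

Call:
play_rows:
  deltas:
    - [0,0,0,0,0,1,20]
    - [0,0,0,0,0,0,40]
    - [0,0,0,0,0,0,40]
    - [0,0,15,0,0,0,40]
    - [0,0,30,0,0,0,40]
    - [0,0,40,0,0,0,40]
    - [0,0,40,0,0,0,40]
    - [0,0,30,0,0,0,40]

```text
clock: 14.6
position: [0.5664, -0.1247, 0.2039]
tool_rot: [-2.95, 1.569, -0.111]
force: [0.1, 1.1, -0.3]
grip_width: 0.0397
```

Call:
play_rows:
  deltas:
    - [-20,-35,0,0,0,0,40]
    - [-20,-45,0,0,0,0,40]
    - [-20,-45,0,0,0,0,40]
    - [-20,-45,0,0,0,0,40]
    - [-20,-45,0,0,0,0,40]
    - [-20,-45,0,0,0,0,40]
    - [-20,-40,0,0,0,0,40]
    - [0,0,0,0,0,0,40]

```text
clock: 15.6
position: [0.4236, -0.4278, 0.202]
tool_rot: [1.743, 1.569, -1.706]
force: [-0.4, 0.6, -0.2]
grip_width: 0.0401
```

```bash
python3 st.py
python3 - <<'E'
from h import *
b=cv2.cvtColor(vision.grab_frame('top'),cv2.COLOR_RGB2BGR); cv2.imwrite('pics/top5.png',b)
cv2.imwrite('pics/t5.png',cv2.convertScaleAbs(cv2.resize(b[136:236,210:316],None,fx=5.5,fy=5.5,interpolation=cv2.INTER_CUBIC),alpha=1.5))
E
```

```text
15.6 [ 0.4236 -0.4278  0.202 ] [-0.4  0.6 -0.2] [ 0.08 -0.    0.01] 0.04006749653759978 wing ang -17.619704744272397 [ 0.59  0.48  0.15  1.66 -0.08  1.   -1.12] tilt [-0.    -0.002 -1.   ]
```

View pics/t5.png

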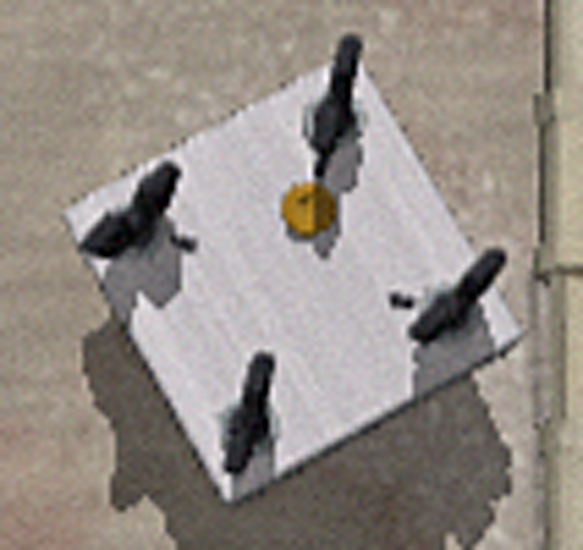

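The wings of the first screw (tips near (350,40) and (322,145)) and the opposite one ((263,358) and (235,468)) lie along the diagonal and their marks. The two neighbours look unchanged at (133,210) and (457,295). The arm is clear, so I'm handing in.

```bash
python3 -c "
from workcell import workorder; print(workorder.job_done())"
```

```text
the job is handed in; nothing more can be done
None
```

I turned the wing screw at the plug corner clockwise until it stopped, then did the same with the one diagonally opposite. I handed the job in at about 15.6 s of robot time; no verdict is reported.

**Last checks:**
- **Stops:** the turning moment rose to about 1.2 N m on the first screw and 1.0 N m on the second, so both were against their stops.
- **Wing direction:** the final top picture shows the wings of both screws along the cover's diagonal and their marks.
- **Neighbours:** the other two screws look unchanged.
- **Arm:** it is clear of everything, with almost no force reading.

**Disagreements:**
- **Finger height:** in the side view, and by touch, the fingertips stood about 32 mm higher than the reported TCP. My first close caught nothing, just above the wings. I then went about 32 mm lower and the grips held.
- **Cover height:** my first fit of the cover's edges gave 54 mm. The screws in both views fitted the stated 66 mm, so I used that.

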